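# Ink a printing block from its lidded tin and set it in the stamping guide

## Task

Lift the lid off the narrow steel tin by its knob and lay it aside, knob up, on the cork mat. Take the printing block out of the tin, stand it rubber face down on the free part of the inking slab and let go, then take it again across its long sides and stand it face down between the end cheeks of the stamping guide, on its base, long sides flush with the cheeks' edges. Set things down without dropping them, and leave everything else where it is.

Things in the scene. Friction and masses are not known exactly. Their poses are not given: they have to be found in the camera images.
- tin: Open narrow tin of bare steel, fixed, 166 (x) x 52 (y) x 68 mm high, walls and floor 3 mm; origin at the centre of its underside, x along its length. The block stands inside with only 3 mm beside each long side but about 40 mm free beyond each end, so that there it can only be taken by its two ends. It starts closed by the loose lid.
- lid_knob (a point): Centre of the black knob of the loose steel lid (about 200 g). Knob: upright cylinder 24 mm across, 28 mm high (14 mm above and below this point). Lid plate 176 (x) x 62 (y) x 3 mm, its top 24 mm below this point, with a lip under it reaching to 33 mm below this point, so that on a flat surface the knob centre is 33 mm above it. x along the lid's length, z up. On the tin the lip hangs 6 mm inside with 3 mm play: lift straight up.
- block_center (a point): Centre of the loose printing block of wood with a black 6 mm rubber face below: 56 (x) x 40 (y) x 55 mm high, about 110 g; x along its length, z up, rubber face at -z. It starts standing on the tin's floor under the lid, along the tin, its centre 30.5 mm above the tin's underside and up to 12 mm from the tin's centre along it.
- mat: Cork mat, fixed, 200 (x) x 100 (y) x 5 mm; origin at the centre of its underside, its top 5 mm above that.
- slab: Inking slab, fixed dark steel plate 210 (x) x 116 (y) x 6 mm with a violet-black film; origin at the centre of its underside, its top 6 mm above that. An ink roller stands on its +x half (from x = +25 mm outwards); the -x half is free, its middle at x = -55 mm.
- jig: Stamping guide, fixed: aluminium base plate 120 (x) x 80 (y) x 4 mm with two upright end cheeks, each 6 mm thick (x) x 44 mm (y), rising 56 mm above the base (to 60 mm). The gap between the cheeks is 68 mm along x, centred on the origin, which is the centre of the underside; open at the two sides (+y, -y). The block fits with its length along x (6 mm play at each end, too little for a finger); standing on the base its centre is 31.5 mm above the origin.
- brayer: Bystander: ink roller with a 70 mm wide, 36 mm thick roller and red handle, resting on the slab; origin under the roller, handle to its +x, 155 mm, at most 45 mm high. Leave alone.
- jar: Bystander: amber jar, 48 mm across, 60 mm high, standing off the +x end of the tin; origin under its centre. Leave alone.
- pastel: Bystander: square pastel stick 13 x 80 (y) x 13 mm lying off the +x end of the stamping guide; origin under its centre. Leave alone.
- stamp: Bystander: small round wooden hand stamp, 30 mm across, 50 mm high, standing off the +x end of the mat; origin under its centre. Leave alone.
Things that resemble listed ones, but are neither listed nor needed, are in the scene too. Leave any turquoise look-alike of the part that bears lid_knob alone.

How it is judged (in metres and radians):
On the way, in this order (a step that is already met when the one before it is completed fails the run):
1. the lid is lifted clear of the tin by its knob, the fingers on the knob (z of lid_knob in the frame of tin above 0.115 m and contact force between the fingers and knob above 0.3 N), for 0.1 s.
2. the lid lies level, knob up, on the cork mat, let go (x of lid_knob in the frame of mat between -0.1 and 0.1 m and y of lid_knob in the frame of mat between -0.05 and 0.05 m and z of lid_knob in the frame of mat between 0.031 and 0.046 m and angle between lid_knob's own z axis and vertical below 0.1 rad and contact force between the fingers and lid below 0.05 N and linear speed of lid below 0.03 m/s), for 0.2 s.
3. the block stands upright, face down, on the inking slab, let go, the lid still on the mat (x of block_center in the frame of slab between -0.09 and 0.09 m and y of block_center in the frame of slab between -0.045 and 0.045 m and z of block_center in the frame of slab between 0.028 and 0.039 m and angle between each of block_center, lid_knob's own z axis and vertical below 0.1 rad and contact force between the fingers and block below 0.05 N and linear speed of block below 0.03 m/s and x of lid_knob in the frame of mat between -0.1 and 0.1 m and y of lid_knob in the frame of mat between -0.05 and 0.05 m and z of lid_knob in the frame of mat between 0.031 and 0.046 m), for 0.2 s.
At the end, for the whole second after the job is handed in: Block upright, face down, at rest on the guide's base between its cheeks, lengthwise within 8 degrees, centre within 10 mm across the open direction and 9 mm along (the cheeks see to that); lid level, knob up, at rest on the cork mat with its knob over the mat; both released (all of step 2 and x of block_center in the frame of jig between -0.009 and 0.009 m and y of block_center in the frame of jig between -0.01 and 0.01 m and z of block_center in the frame of jig between 0.026 and 0.036 m and angle between block_center's own z axis and vertical below 0.08 rad and angle between the x axis of block_center and the x axis of jig, either way round below 0.15 rad and contact force between the fingers and block below 0.05 N and linear speed of block below 0.03 m/s); the robot touches nothing.
It fails at once if a bystander (roller, jar, pastel, stamp) is pushed more than 30 mm (distance of any of brayer, jar, pastel, stamp from where it was at the start of the episode above 0.03 m).
It fails at once if the jar or stamp is tipped over (angle between any of jar, stamp's own z axis and vertical above 0.6 rad).
It fails at once if the lid is dropped or thrown (moves faster than 0.8 m/s out of the fingers, a fall of more than about 30 mm) (contact force between the fingers and lid below 0.01 N and linear speed of lid above 0.8 m/s).
It fails at once if the block is dropped or thrown (moves faster than 0.8 m/s out of the fingers, a fall of more than about 30 mm) (contact force between the fingers and block below 0.01 N and linear speed of block above 0.8 m/s).
It also fails if it takes over 72 s, if anything falls off the work surface, if the arm or the gripper's body presses on something with over 40 N, if the wrist force passes 120 N, or if a joint passes its speed limit or range.

## Robot

A 6-joint arm with a two-finger parallel gripper is mounted at the origin on the work surface. World frame = base frame: x ahead of the robot, y to its left, z up, the work surface at z = 0. Lengths are in m, angles in degrees, forces in N, time in s.
With the tool pointing down it reaches from about 0.375 to 0.9 m from the base axis. Payload 3.1 kg.
Tool frame: the origin (TCP) lies on the centre line of the jaws, within the pads' length; the fingertips stand 11 mm ahead of it and the grasp point (between the pads) lies 8 mm behind it; z points along the fingers, y is the line along which they close (so a half turn about z gives the same grasp; the last joint's range is limited). The gripper opens to 87 mm and grips with 3 to 60 N. Pads are 19 mm wide; open, the fingers measure 117 mm over their backs; the gripper's body (75 mm by 190 mm) begins 51 mm behind the grasp point.
Start: joints at [61.507, 30.224, 82.088, -0, 67.689, -10.227], TCP at [0.196, 0.593, 0.234] pointing down, gripper open.
Joint ranges: [-176.69, 176.69], [-43.24, 126.21], [12.49, 139.97], [-82, 262], [0, 151.66], [-163.58, 163.58]. Speed limits (degrees/s): [159.86, 159.86, 180, 180, 180, 180].

## Interface

Orientations are given as a 3x3 rotation matrix whose columns are the frame's x, y, z axes.
In Python, from bench import arm, set_gripper, vision gives the robot as it stands. Calls block until the motion is done:
- arm.goto(position, orientation): joint-space move of the TCP to a pose.
- arm.line_to(position, rotation=None, feed=0.15): straight line of the TCP; rotation=None keeps the orientation; feed is the mean speed in m/s.
- arm.move_joints(angles): joint-space move.
- set_gripper(opening, squeeze=None): opening from 0.0 (shut) to 1.0 (fully open); squeeze is the grip in N (None keeps the last); returns when the fingers have stopped.
- arm.sleep(seconds).
- arm.inverse_kinematics(position, orientation): joint angles nearest the present ones, or None.
- vision.snapshot(name): name is "side" or "top" or "wrist"; returns a dict with "pixels" (420x560x3 uint8, blue, green, red), "z_map" (420x560 float32, m along the optical axis (not along the pixel's ray), 0 where there is no reading), "camera_matrix" (3x3 intrinsics, pixels), "R" (3x3) and "t" (3): a world point X has camera coordinates R X + t. Camera axes: x right, y down, z forward; pixel columns grow to the right and rows downward; lengths in m; the calibration is good to about 2 mm. A picture is of the moment at which its call begins.
A pose or a line that the arm cannot do raises arm.MotionError and nothing moves.
- arm.job_done(): hands the job in; it is judged then, once.
Readings, each from a call of its own:
- arm.current_time(): time.
- arm.current_q(): joint angles.
- arm.current_dq(): joint speeds.
- arm.current_tau(): joint torques, N m.
- arm.current_tcp_pos(): TCP position.
- arm.current_ee_rot(): TCP orientation.
- arm.current_ft_force(): force on the tool from outside, world axes, zero at the start.
- arm.current_moment(): the same for the moment, N m.
- arm.current_opening(): opening from 0.0 (shut) to 1.0 (fully open).
- arm.current_grip_force(): force on a finger pad.
Only numpy, scipy, OpenCV 4.12 (cv2) and the standard library are available. Lean on these libraries where they do the work, as an engineer would, in place of code of your own. Each camera call takes 0.05 s, during which the arm holds its last target. There are 200 camera calls.

## Working session

There is one attempt and no reset: what is moved stays moved. The work goes in short steps, each a Python script; the robot and the scene stay as the last script left them, time stands still between calls to the robot, and variables do not carry over. Pictures are saved under pics/ and viewed, at most 10 in all, crops included, and the job is handed in when it is done.

```bash
mkdir -p pics; ls; python3 - <<'E'
from bench import arm, set_gripper, vision
import cv2, numpy as np
for n in ("top","side"):
    s=vision.snapshot(n); cv2.imwrite(f"pics/{n}0.png",s["pixels"]); np.savez(f"{n}0.npz",**s)
    print(n,s["camera_matrix"].tolist(),np.round(s["R"],3).tolist(),s["t"],(s["z_map"]>0).mean())
print(arm.current_ee_rot(),arm.current_time())
E
```

```text
pics
top [[479.2058042340132, 0.0, 272.76072750336147], [0.0, 479.2058042340132, 206.7600539142035], [0.0, 0.0, 1.0]] [[0.142, -0.99, 0.001], [-0.969, -0.139, -0.202], [0.201, 0.028, -0.979]] [-0.01098577  0.62389527  1.31671814] 0.9961649659863946
side [[461.12572751036885, 0.0, 278.9168364984462], [0.0, 461.12572751036885, 211.5753203888036], [0.0, 0.0, 1.0]] [[0.895, -0.446, -0.002], [-0.229, -0.455, -0.86], [0.383, 0.77, -0.51]] [-0.5196942   0.2393317   0.83234571] 0.9961947278911565
[[-9.49620231e-01  3.13401607e-01 -9.21410756e-04]
 [ 3.13402778e-01  9.49618754e-01 -1.70882507e-03]
 [ 3.39440411e-04 -1.91150755e-03 -9.99998115e-01]] 0.1
```

View pics/top0.png

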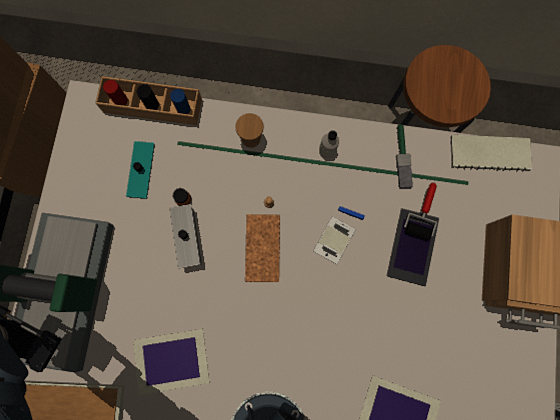

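View pics/side0.png

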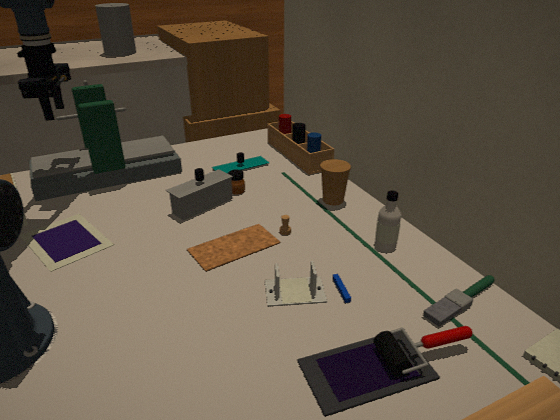

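The top view shows the tin with its lid (187,237), knob (183,236), jar (181,196), mat (263,248), stamp (269,202), jig (335,240), pastel (351,213) and slab (412,246) with the brayer on its far half. The turquoise look-alike lid is at (140,170). The side view agrees.

```bash
cat > h.py <<'E'
import cv2, numpy as np
def world(s):
    K,R,t=s["camera_matrix"],s["R"],s["t"]; z=s["z_map"].astype(float)
    v,u=np.indices(z.shape); c=np.dstack([(u-K[0,2])/K[0,0]*z,(v-K[1,2])/K[1,1]*z,z])
    return (c-t)@R          # R^T (c-t)
def ray_plane(s,uv,h):
    K,R,t=s["camera_matrix"],s["R"],s["t"]; o=-R.T@t
    p=np.c_[np.asarray(uv,float).reshape(-1,2),np.ones(np.size(uv)//2)]@np.linalg.inv(K).T@R
    return o+p*((h-o[2])/p[:,2])[:,None]
def big(m):
    cs,_=cv2.findContours(m.astype(np.uint8),cv2.RETR_EXTERNAL,cv2.CHAIN_APPROX_NONE)
    return max(cs,key=cv2.contourArea)
def rect(s,m,h):
    """contour of mask m cast on plane z=h -> centre, yaw of the long side (deg, in (-90,90]), sizes"""
    p=ray_plane(s,big(m),h)[:,:2]
    (c,(a,b),th)=cv2.minAreaRect((p*1000).astype(np.float32))
    if a<b: a,b,th=b,a,th+90
    return np.array(c)/1000,(th+90)%180-90,(a,b)
E
python3 - <<'E'
import numpy as np,cv2
from h import *
s=dict(np.load("top0.npz")); P=world(s); Z=P[...,2]; px=s["pixels"]; hsv=cv2.cvtColor(px,cv2.COLOR_BGR2HSV)
def win(x0,x1,y0,y1):
    m=np.zeros(Z.shape,bool); m[y0:y1,x0:x1]=1; return m
np.set_printoptions(precision=4,suppress=True)
print("table",np.median(Z[win(200,240,230,280)]))
print("lid",rect(s,win(160,215,196,280)&(Z>.062)&(Z<.08)&(hsv[...,1]<90),.071))
k=win(160,215,215,260)&(Z>.09); print("knob",k.sum(),P[k].mean(0),np.median(Z[k]),ray_plane(s,big(k).reshape(-1,2).mean(0),.109))
m=win(235,290,205,290)&(hsv[...,1]>80); m=cv2.morphologyEx(m.astype(np.uint8),cv2.MORPH_OPEN,np.ones((5,5)))
print("mat",rect(s,m,.005),np.median(Z[m>0]))
b=cv2.morphologyEx((win(380,450,200,295)&(px.max(2)<110)).astype(np.uint8),cv2.MORPH_OPEN,np.ones((7,7)))
print("slab",rect(s,b,.006),np.median(Z[b>0]))
for nm,w in(("jigbase",win(305,365,205,275)&(px.min(2)>0)&(Z>.0025)),):
    w&=~((hsv[...,1]>150)); print(nm,rect(s,w,.004),np.median(Z[w]))
c=win(305,365,205,275)&(Z>.045); n,l,st,ce=cv2.connectedComponentsWithStats(c.astype(np.uint8))
for i in range(1,n): print("cheek",st[i,4],P[l==i].mean(0),rect(s,l==i,.06),Z[l==i].max())
for nm,w in(("jar",win(165,195,185,210)&(Z>.03)),("stamp",win(260,280,190,212)&(Z>.02)),("pastel",win(330,370,203,222)&(hsv[...,1]>150))):
    print(nm,P[w].mean(0),Z[w].max())
w=win(395,450,180,235)&(Z>.012); print("brayer",P[w].mean(0),P[w].min(0),P[w].max(0))
print("rod",P[158:162,300:303].reshape(-1,3).max(0))
cv2.imwrite("pics/top_zoom.png",cv2.resize(px[180:300,155:455],None,fx=2.6,fy=2.6,interpolation=cv2.INTER_CUBIC))
E
```

```text
table 0.0017308537526267433
lid (array([0.5005, 0.3146]), 18.58774757385254, (175.95510864257812, 62.05590057373047))
knob 75 [0.4868 0.2909 0.2131] 0.11022158664671189 [[0.4996 0.3129 0.109 ]]
mat (array([0.5064, 0.0936]), 8.023730278015137, (198.86500549316406, 100.1221923828125)) 0.0064926639573336786
slab (array([ 0.5734, -0.3466]), -6.608436584472656, (213.8621368408203, 117.3802261352539)) 0.007883488870862123
jigbase (array([ 0.5612, -0.1161]), 7.3944172859191895, (206.12159729003906, 176.06597900390625)) 0.0051106545458828555
cheek 1 [0.3423 0.0397 1.4158] (array([ 0.633 , -0.1421]), 0.0, (0.0, 0.0)) 1.415765923215883
cheek 1 [0.3423 0.0397 1.4158] (array([ 0.6136, -0.069 ]), 0.0, (0.0, 0.0)) 1.415765923215883
cheek 46 [ 0.5924 -0.1271  0.0594] (array([ 0.5918, -0.1261]), 70.96923828125, (43.19200897216797, 9.16409683227539)) 0.06756602117160435
cheek 1 [0.3423 0.0397 1.4158] (array([ 0.5851, -0.0349]), 0.0, (0.0, 0.0)) 1.415765923215883
cheek 1 [0.3423 0.0397 1.4158] (array([ 0.6018, -0.1715]), 0.0, (0.0, 0.0)) 1.415765923215883
cheek 1 [0.3423 0.0397 1.4158] (array([ 0.572 
[... 492 characters left out ...]
7 1.4158] (array([ 0.4893, -0.0528]), 0.0, (0.0, 0.0)) 1.415765923215883
cheek 1 [0.3423 0.0397 1.4158] (array([ 0.4733, -0.0804]), 0.0, (0.0, 0.0)) 1.415765923215883
cheek 1 [0.3423 0.0397 1.4158] (array([ 0.4802, -0.1278]), 0.0, (0.0, 0.0)) 1.415765923215883
cheek 1 [0.3423 0.0397 1.4158] (array([ 0.455 , -0.0515]), 0.0, (0.0, 0.0)) 1.415765923215883
cheek 1 [0.3423 0.0397 1.4158] (array([ 0.4719, -0.1882]), 0.0, (0.0, 0.0)) 1.415765923215883
jar [0.5996 0.3396 0.0819] 1.415765923215883
stamp [0.6241 0.0915 0.1252] 1.415765923215883
pastel [ 0.642  -0.1527  0.0256] 1.415765923215883
brayer [ 0.6687 -0.3449  0.0532] [ 0.3423 -0.4126  0.0121] [0.7694 0.0397 1.4158]
rod [0.7965 0.0184 0.0057]
```

View pics/top_zoom.png

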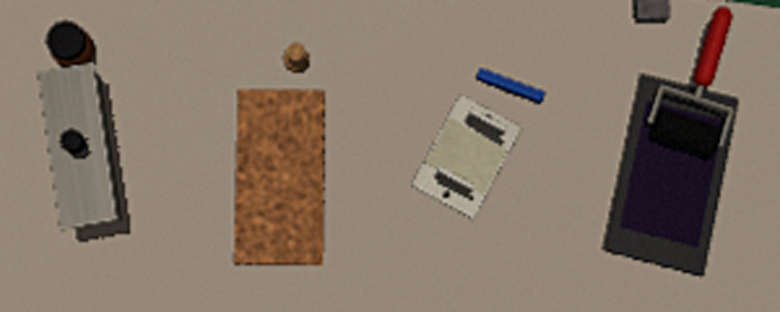

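The second look at the zoomed top view agrees with the measured sizes: lid 176x62, mat 199x100, slab 214x117, cheek spacing 74.7 mm. Next I move over the knob and take a wrist look.

```bash
cat >> h.py <<'E'
def rot(a):   # tool down, closing line at yaw a (deg)
    a=np.radians(a); c,s=np.cos(a),np.sin(a)
    return np.array([[-s,c,0],[c,s,0],[0,0,-1.]])
def grasp(x,y,z): return np.array([x,y,z-.008])   # grasp point -> TCP (tool down)
E
python3 - <<'E'
from bench import arm, set_gripper, vision
from h import *
arm.goto(grasp(.5,.3140,.26),rot(18.6))
s=vision.snapshot("wrist"); cv2.imwrite("pics/w1.png",s["pixels"]); np.savez("w1.npz",**s)
P=world(s); print(-s["R"].T@s["t"],arm.current_time(),arm.current_q(),arm.current_opening())
for p in [(.52,-.34,.03,-6.6),(.52,-.34,.03,-96.6),(.557,-.113,.03,-110.9),(.5,.31,.03,18.6),(.506,.0936,.04,8)]:
    print(arm.inverse_kinematics(grasp(*p[:3]),rot(p[3])))
E
```

```text
[0.47690412 0.37935655 0.40342557] 1.675 [2.14070521e+01 2.63622080e+01 8.60238946e+01 2.65834614e-02
 6.76355744e+01 2.68886811e+00] 0.9981000740608963
[-4.34702778e+01  4.63868196e+01  9.03168149e+01 -2.54444375e-14
  4.32963655e+01 -3.68702778e+01]
[-4.34702778e+01  4.63868196e+01  9.03168149e+01 -2.54444375e-14
  4.32963655e+01  5.31297222e+01]
[-2.27305415e+01  4.40887386e+01  9.83572958e+01 -2.54444375e-14
  3.75539656e+01  8.81694585e+01]
[ 2.09232458e+01  4.49096580e+01  9.53602485e+01 -2.54444375e-14
  3.97300935e+01  2.32324579e+00]
[-1.97695081e+00  4.10637086e+01  1.06145742e+02 -2.54444375e-14
  3.27905493e+01 -9.97695081e+00]
```

View pics/w1.png

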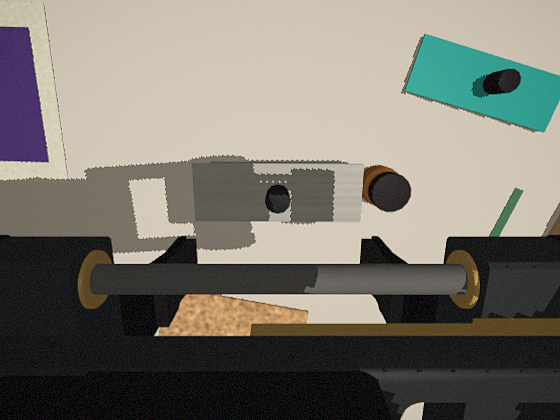

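The wrist view shows the lid at (193–362, 163–221), the knob at (278,199) and the jar at (388,187). I measure the knob and lid here.

```bash
python3 - <<'E'
from h import *
np.set_printoptions(precision=4,suppress=True)
s=dict(np.load("w1.npz")); P=world(s); Z=P[...,2]
w=np.zeros(Z.shape,bool); w[150:232,180:375]=1
k=w&(Z>.1)&(Z<.12); k[:, 330:]=0
print("table",np.median(Z[40:120,150:350]),"lidtop",np.median(Z[170:215,300:350]))
p=ray_plane(s,big(k),.109)[:,:2]; print("knob",k.sum(),cv2.minEnclosingCircle((p*1000).astype(np.float32)),P[k].mean(0),np.median(Z[k]))
m=w&(Z>.06)&(Z<.115); m[:,363:]=0; print("lid",rect(s,m,.071))
E
```

```text
table 0.00042341987464760127 lidtop 0.07138256304128285
knob 517 ((498.6882019042969, 312.1600341796875), 12.522953987121582) [0.4988 0.3121 0.1088] 0.10915231281622388
lid (array([0.499 , 0.3111]), 18.695343017578125, (175.6630859375, 60.65003967285156))
```

```bash
python3 - <<'E'
from bench import arm, set_gripper, vision
from h import *
np.set_printoptions(precision=4,suppress=True)
set_gripper(.6)
arm.line_to(grasp(.4988,.3121,.125),rot(18.7),feed=.2)
arm.line_to(grasp(.4988,.3121,.098),feed=.06)
set_gripper(0,squeeze=30)
print("grip",arm.current_opening()*87,arm.current_grip_force(),arm.current_ft_force())
arm.line_to(grasp(.4988,.3121,.165),feed=.08); arm.sleep(.15)
print("held",arm.current_opening()*87,arm.current_grip_force(),arm.current_ft_force(),arm.current_time())
s=vision.snapshot("side"); cv2.imwrite("pics/s1.png",s["pixels"])
E
```

```text
grip 23.29771890328232 29.999853246845305 [-0.289  -0.9877  1.1221]
held 23.201968565208123 29.999870359897614 [ 0.2805 -0.2476 -1.7046] 5.7333
```

View pics/s1.png

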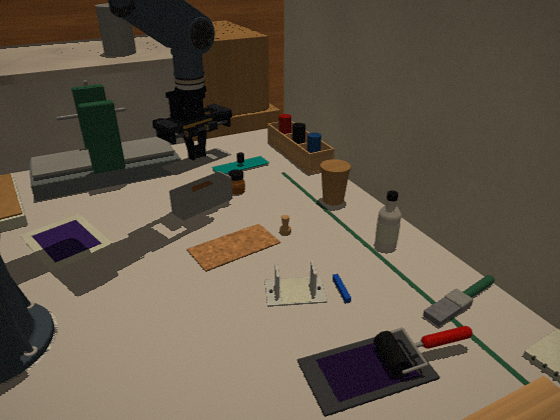

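The tin looks open, with the block's wood visible at (203,186), but I can't make out the lid clearly near (197,155). I check a crop.

```bash
python3 - <<'E'
import cv2
p=cv2.imread("pics/s1.png")[90:230,130:290]; cv2.imwrite("pics/s1c.png",cv2.resize(p,None,fx=4,fy=4,interpolation=cv2.INTER_CUBIC))
E
```

```text
(no output)
```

View pics/s1c.png

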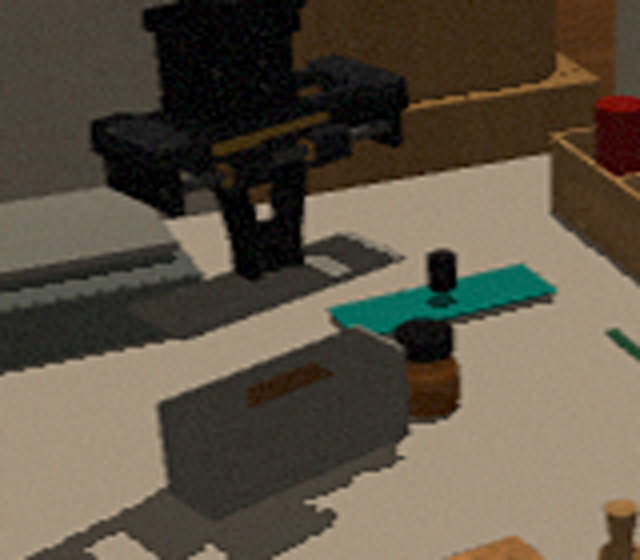

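The crop shows the lid held level under the fingers at about (270,285), and the tin open with the block inside at (288,385). I lay the lid on the mat, then look into the tin.

```bash
python3 - <<'E'
from bench import arm, set_gripper, vision
from h import *
np.set_printoptions(precision=4,suppress=True)
x,y=.5064,.0936
arm.line_to(grasp(x,y,.150),rot(8),feed=.15)
arm.line_to(grasp(x,y,.055),feed=.12)
f0=arm.current_ft_force()[2]
z=.043
while z>.0365:
    arm.line_to(grasp(x,y,z),feed=.04); f=arm.current_ft_force()[2]
    if f-f0>1.0: break
    z-=.001
print("set down at",z,f0,f)
set_gripper(.55)
arm.line_to(grasp(x,y,.12),feed=.15)
arm.goto(grasp(.4988,.3121,.26),rot(18.7))
set_gripper(1.0)
s=vision.snapshot("wrist"); np.savez("w2.npz",**s); t=vision.snapshot("top"); np.savez("t2.npz",**t)
cv2.imwrite("pics/w2.png",np.hstack([cv2.resize(s["pixels"][90:330],(400,171)),cv2.resize(t["pixels"][150:321,155:345],None,fx=1,fy=1)]))
print(arm.current_time())
E
python3 - <<'E'
from h import *
np.set_printoptions(precision=4,suppress=True)
s=dict(np.load("w2.npz")); P=world(s); Z=P[...,2]; px=s["pixels"]; hsv=cv2.cvtColor(px,cv2.COLOR_BGR2HSV)
w=np.zeros(Z.shape,bool); w[150:232,180:375]=1; w[:,345:]=0
b=w&(Z>.053)&(Z<.063); b=cv2.morphologyEx(b.astype(np.uint8),cv2.MORPH_OPEN,np.ones((5,5)))>0
print("block",b.sum(),rect(s,b,.058),np.median(P[b],0))
a=np.radians(18.7); d=np.array([np.cos(a),np.sin(a)]); n=np.array([-d[1],d[0]])
q=P[b][:,:2]; print("along",np.percentile(q@d,[1,99]),"across",np.percentile(q@n,[1,99]))
r=w&(Z>.0655)&(Z<.072); q=P[r][:,:2]; print("rim across",np.percentile(q@n,[1,99]),"tin along",np.percentile(q@d,[1,99]))
print("colour block bgr",np.median(px[b],0))
t=dict(np.load("t2.npz")); P=world(t);Z=P[...,2]; k=np.zeros(Z.shape,bool); k[205:290,235:290]=1
k&=(Z>.035)&(Z<.08); print("knob on mat",k.sum(),np.median(P[k],0), ray_plane(t,big(k).reshape(-1,2).mean(0),.052))
E
```

```text
set down at 0.039999999999999994 -1.9180468386586578 7.261289963785533
13.0
block 1867 (array([0.5102, 0.3138]), 18.715547561645508, (55.17603302001953, 39.58327102661133)) [0.5098 0.3141 0.0583]
along [0.5565 0.6108] across [0.1137 0.1532]
rim across [0.1074 0.1592] tin along [0.4911 0.6396]
colour block bgr [38. 61. 89.]
knob on mat 58 [0.5073 0.0953 0.0535] [[0.5076 0.0957 0.052 ]]
```

View pics/w2.png

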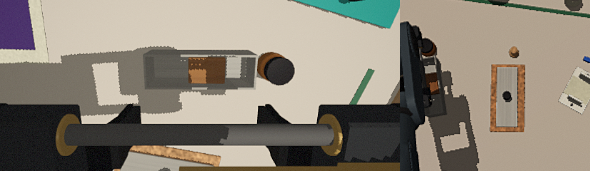

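The lid lies on the mat with its knob at the middle. The block is in the tin at (0.510, 0.314), yaw 18.7°, and its 55x40 mm size fits. I take it by the ends and stand it on the slab.

```bash
cat > step3.py <<'E'
from bench import arm, set_gripper, vision
from h import *
np.set_printoptions(precision=4,suppress=True)
x,y=.5101,.3139
set_gripper(.86)
arm.line_to(grasp(x,y,.11),rot(18.7),feed=.2)
arm.line_to(grasp(x,y,.033),feed=.07)
print("down",arm.current_ft_force())
set_gripper(0,squeeze=25)
print("grip mm",arm.current_opening()*87,arm.current_grip_force(),arm.current_ft_force())
if not 50<arm.current_opening()*87<60: raise SystemExit("no grasp")
arm.line_to(grasp(x,y,.15),feed=.1)
print("held mm",arm.current_opening()*87,arm.current_grip_force(),arm.current_ft_force())
X,Y=.5188,-.3403
arm.line_to(grasp(X,Y,.14),rot(-6.6),feed=.22)
arm.line_to(grasp(X,Y,.050),feed=.12); arm.sleep(.1)
f0=arm.current_ft_force()[2]; z=.042
while z>.0345:
    arm.line_to(grasp(X,Y,z),feed=.04); f=arm.current_ft_force()[2]
    if f-f0>1.0: break
    z-=.001
print("set down at",z,f0,f)
set_gripper(.9)
arm.line_to(grasp(X,Y,.12),feed=.15)
arm.goto(grasp(X,Y,.24),rot(-96.6))
s=vision.snapshot("wrist"); np.savez("w3.npz",**s); cv2.imwrite("pics/w3.png",s["pixels"])
print(arm.current_time())
P=world(s);Z=P[...,2]; v,u=np.where((Z>.05)&(Z<.07)&(np.hypot(P[...,0]-X,P[...,1]-Y)<.06)); m=np.zeros(Z.shape,np.uint8); m[v,u]=1
print("block",m.sum(),rect(s,cv2.morphologyEx(m,cv2.MORPH_OPEN,np.ones((5,5))),.061),np.median(Z[m>0]))
E
python3 step3.py
```

```text
down [-0.7039  0.3019  0.501 ]
grip mm 56.0087043799684 24.935505646280944 [-0.9375  0.2707  2.3944]
held mm 55.73898737966696 24.937251121737063 [ 0.2306  0.2387 -1.0572]
set down at 0.042 -1.4057595627380337 -0.30936768357836175
24.8083
block 2193 (array([ 0.519, -0.341]), -7.4249420166015625, (56.51026916503906, 39.49369430541992)) 0.06133055386951783
```

View pics/w3.png

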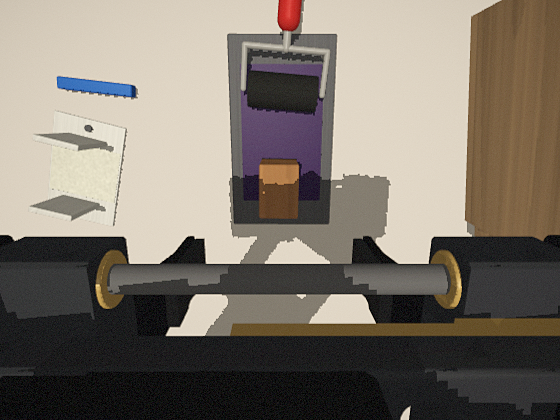

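The block stands upright on the free half of the slab at (279,190), clear of the brayer. Its top reads 61 mm, as it should. The jig is also in view at (85,165), so I measure its cheeks here.

```bash
python3 - <<'E'
from h import *
np.set_printoptions(precision=4,suppress=True)
s=dict(np.load("w3.npz")); P=world(s);Z=P[...,2]
near=np.hypot(P[...,0]-.557,P[...,1]+.113)<.09
m=(near&(Z>.052)&(Z<.068)).astype(np.uint8); n,l,st,ce=cv2.connectedComponentsWithStats(m)
for i in range(1,n):
    if st[i,4]>40: print("cheek",st[i,4],P[l==i].mean(0),rect(s,l==i,.06),np.percentile(Z[l==i],[50,95]))
px=s["pixels"]; hsv=cv2.cvtColor(px,cv2.COLOR_BGR2HSV)
m=near&(Z>.0028)&(Z<.075); m=cv2.morphologyEx(m.astype(np.uint8),cv2.MORPH_OPEN,np.ones((3,3)))
b=near&(Z>.0028)&(Z<.0065); b=cv2.morphologyEx(b.astype(np.uint8),cv2.MORPH_OPEN,np.ones((5,5)))
q=P[b>0][:,:2]; print("base",b.sum(),cv2.minAreaRect((q*1000).astype(np.float32)))
print("table",np.median(Z[300:320,150:180]),np.median(Z[60:110,150:210]))
E
```

```text
cheek 374 [ 0.5916 -0.1326  0.0592] (array([ 0.5915, -0.1335]), 69.02761840820312, (48.09245300292969, 7.512262344360352)) [0.06   0.0615]
cheek 386 [ 0.5229 -0.1062  0.0586] (array([ 0.5233, -0.1072]), 69.37427520751953, (48.50373077392578, 9.500980377197266)) [0.0597 0.0613]
base 4938 ((556.799560546875, -117.70581817626953), (80.64738464355469, 120.38591766357422), 69.3598403930664)
table 0.27106108435487863 0.000426232904051787
```

The top view and this oblique wrist view differ by about 5 mm in the jig's y, so I look from straight above it before fetching the block.

```bash
python3 - <<'E'
from bench import arm, set_gripper, vision
from h import *
np.set_printoptions(precision=4,suppress=True)
arm.goto(grasp(.557,-.116,.24),rot(-110.8))
s=vision.snapshot("wrist"); np.savez("w4.npz",**s)
P=world(s);Z=P[...,2]; near=np.hypot(P[...,0]-.557,P[...,1]+.116)<.09
m=(near&(Z>.056)&(Z<.064)).astype(np.uint8); n,l,st,ce=cv2.connectedComponentsWithStats(m)
for i in range(1,n):
    if st[i,4]>40: print("cheek",st[i,4],P[l==i].mean(0),rect(s,l==i,.06))
b=near&(Z>.0028)&(Z<.0065); b=cv2.morphologyEx(b.astype(np.uint8),cv2.MORPH_OPEN,np.ones((5,5)))
print("base",b.sum(),cv2.minAreaRect((P[b>0][:,:2]*1000).astype(np.float32)))
# regrasp the block across its long sides
x,y,a=.519,-.341,-97.3
arm.goto(grasp(x,y,.14),rot(a)); arm.line_to(grasp(x,y,.038),feed=.09)
set_gripper(0,squeeze=25)
print("grip mm",arm.current_opening()*87,arm.current_grip_force())
arm.line_to(grasp(x,y,.15),feed=.1)
print("held mm",arm.current_opening()*87,arm.current_ft_force(),arm.current_time())
E
```

```text
cheek 272 [ 0.5916 -0.1305  0.0603] (array([ 0.592 , -0.1307]), 69.2268295288086, (43.397789001464844, 5.8580403327941895))
cheek 254 [ 0.5231 -0.1042  0.06  ] (array([ 0.5235, -0.1046]), 69.2198715209961, (43.768760681152344, 6.553874969482422))
base 5002 ((556.8974609375, -117.35673522949219), (79.88325500488281, 118.42813873291016), 69.12110900878906)
grip mm 39.840651824851875 24.999829174485058
held mm 39.76816978683825 [-0.35   -0.509  -0.9378] 30.0333
```

```bash
python3 - <<'E'
from bench import arm, set_gripper, vision
from h import *
np.set_printoptions(precision=4,suppress=True)
x,y=.5574,-.1175
arm.line_to(grasp(x,y,.15),rot(-110.8),feed=.15)
arm.line_to(grasp(x,y,.105),feed=.12); arm.sleep(.2)
f0=arm.current_ft_force(); z=.10; hit=False
while z>.0345:
    arm.line_to(grasp(x,y,z),feed=.05); f=arm.current_ft_force()-f0
    if abs(f[2])>3:
        arm.sleep(.1); f=arm.current_ft_force()-f0
        if f[2]>1.5: hit=True; break
    z-=.01 if z>.05 else .001
print("contact",hit,z,f,arm.current_time())
if z<.0395:
    set_gripper(.75); arm.line_to(grasp(x,y,.12),feed=.1); arm.line_to(grasp(x,y,.24),feed=.2)
    s=vision.snapshot("wrist"); cv2.imwrite("pics/w5.png",s["pixels"])
    P=world(s);Z=P[...,2]; m=((np.hypot(P[...,0]-x,P[...,1]-y)<.06)&(Z>.05)&(Z<.07)).astype(np.uint8)
    hsv=cv2.cvtColor(s["pixels"],cv2.COLOR_BGR2HSV); m&=(hsv[...,1]>90).astype(np.uint8)
    m=cv2.morphologyEx(m,cv2.MORPH_OPEN,np.ones((5,5))); print("block",rect(s,m,.059),np.median(Z[m>0]),arm.current_time())
E
```

```text
contact True 0.03500000000000001 [-0.9003 -0.761   7.1055] 36.1167
block (array([ 0.5576, -0.1186]), -20.791961669921875, (54.616180419921875, 39.27589416503906)) 0.0593335751991472 38.6667
```

View pics/w5.png

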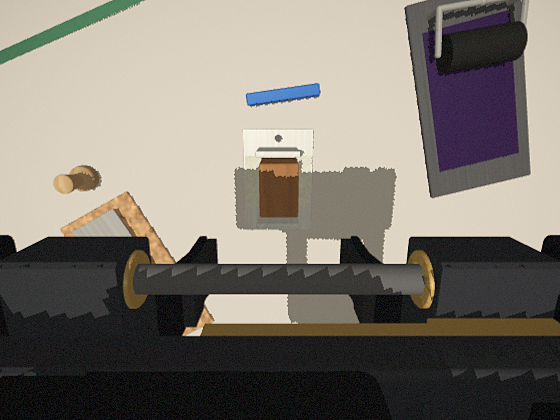

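The block stands between the cheeks at (279,187), top at 59 mm, centred to about 1 mm and aligned. The pastel, stamp, brayer and lid are undisturbed, and the arm is clear, so I hand in.

```bash
python3 -c "
from bench import arm
arm.sleep(.3); print(arm.job_done())"
```

```text
the job is handed in; nothing more can be done
None
```

The job is handed in, with no verdict returned: the lid lies knob up on the mat, and the block, after standing on the slab (let go about 6 mm too high, landed upright), stands face down in the guide, about 1 mm off centre and aligned.

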